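# Clear spent cartridges from a water purifier cassette

### The job

Change-out of the countertop water purifier: pull the black gate knob fully out, then use the wooden pusher to drive every spent cartridge through its bore, from the robot's side, until it is clear of the far end. Put all the spent cartridges in the green crate, lay the pusher back on the rubber mat, and push the gate knob fully home; leave the cleaner bottle, glass mug and jar alone.

Things in the scene. Friction and masses are not known exactly. Their poses are not given: they have to be found in the camera images.
- cassette: White purifier cassette, fixed. Origin on the counter under the centre of its bored block; x along the bores, from inlet (robot side) to outlet. Block: 80 mm long (x -40 to +40), 210 wide, 101 high, clear cover on top. Three through bores 38 mm wide and high, floor 56 mm up, at y = -72, 0, +72. Beyond the outlet (x +40 to +152) a level shelf 55 mm high takes what comes out; a 12 mm lip ends it.
- bore1_in (a point): Centre of the inlet mouth of bore 1 (cassette y = -72 mm), on the robot-side face, 75 mm above the counter; x points into the bore
- bore2_in (a point): Centre of the inlet mouth of bore 2 (cassette y = 0 mm), on the robot-side face, 75 mm above the counter; x points into the bore
- bore3_in (a point): Centre of the inlet mouth of bore 3 (cassette y = +72 mm), on the robot-side face, 75 mm above the counter; x points into the bore
- bore1_out (a point): Centre of the outlet mouth of bore 1, 80 mm beyond its inlet, 75 mm above the counter; the shelf begins here
- bore2_out (a point): Centre of the outlet mouth of bore 2, 80 mm beyond its inlet, 75 mm above the counter; the shelf begins here
- bore3_out (a point): Centre of the outlet mouth of bore 3, 80 mm beyond its inlet, 75 mm above the counter; the shelf begins here
- gate (a joint): Aluminium gate at the outlet (cassette x +28 to +34): a bar on the cover, top 112 mm up, one 20 mm wide tab hanging into each bore. 0 = home, tabs in mid-bore, cartridges blocked; 0.036 = fully out, bores free. Grows as the knob is pulled along cassette -y. End stops both ways; stiff (3 N plus damping), stays where left.
- gate_knob (a point): Centre of the black knob of the gate, a cylinder 30 mm in diameter and 28 mm long, axis along cassette y, on a 12 mm stem; 107 mm above the counter, at cassette x +31, y -159 when home and -195 when out. It can be pinched from above across cassette x.
- cart1_mid (a point): Centre of the spent cartridge of bore 1 (black with white end bands): a square block 62 mm long (x) by 34 by 34 mm, about 0.12 kg. It starts inside bore 1, lying on its floor, 4 mm behind the inlet face. May be absent (that bore is empty). It slides easily once the gate is out.
- cart2_mid (a point): Centre of the spent cartridge of bore 2 (black with white end bands): a square block 62 mm long (x) by 34 by 34 mm, about 0.12 kg. It starts inside bore 2, lying on its floor, 4 mm behind the inlet face. May be absent (that bore is empty). It slides easily once the gate is out.
- cart3_mid (a point): Centre of the spent cartridge of bore 3 (black with white end bands): a square block 62 mm long (x) by 34 by 34 mm, about 0.12 kg. It starts inside bore 3, lying on its floor, 4 mm behind the inlet face. May be absent (that bore is empty). It slides easily once the gate is out.
- pusher_grip (a point): Wooden pusher (drift rod), about 0.11 kg: point on its axis near its balance point, the place to grip. x points to the tip. The handle is a 30 by 30 mm square bar from x -75 to +15; a round shaft 20 mm in diameter goes on to the tip at x +120. It lies on one flat of its handle, axis 15 mm above what it lies on, so the shaft does not touch.
- pusher_tip (a point): Centre of the pusher's flat tip, 120 mm ahead of pusher_grip
- mat: Black ribbed rubber mat, 260 (x) by 160 (y) by 8 mm thick, fixed to the counter; origin under its centre. The pusher starts on it and goes back on it.
- crate: Green open crate, 230 (x) by 160 (y) by 70 mm high, walls 4 mm, floor 4 mm thick, loose, 0.6 kg; origin under its centre. Mat and crate may change places, left or right of the cassette.
- cleaner: White cleaner bottle, 66 mm in diameter and 190 mm high, bystander; origin under its centre
- glass_mug: Glass mug, 76 mm in diameter and 110 mm high, bystander; origin under its centre
- jar: Amber jar, 70 mm in diameter and 100 mm high, bystander; origin under its centre
Things that resemble listed ones, but are neither listed nor needed, are in the scene too. What is meant by the part that bears pusher_grip is not orange or purple, and is the larger of those in its own colour.

How it is judged (in metres and radians):
On the way, in this order (a step that is already met when the one before it is completed fails the run):
1. the gate knob is pulled fully out (within 4 mm) (value of joint gate above 0.032 m), for 0.2 s.
2. every cartridge has been driven out of its bore, past the outlet (distance between cart1_mid and bore1_in above 0.109 m and distance between cart2_mid and bore2_in above 0.109 m and distance between cart3_mid and bore3_in above 0.109 m), for 0.2 s.
At the end, for the whole second after the job is handed in: Every cartridge present rests inside the crate (its centre within the crate's walls and below the rim), the crate stands upright on the counter, the pusher lies on the mat (its grip point over the mat, at most 35 mm above the counter), the gate is home within 4 mm, and all is at rest (x of cart1_mid in the frame of crate between -0.115 and 0.115 m and y of cart1_mid in the frame of crate between -0.08 and 0.08 m and z of cart1_mid in the frame of crate between 0 and 0.065 m and linear speed of each of cart1, cart2, cart3, pusher below 0.02 m/s and x of cart2_mid in the frame of crate between -0.115 and 0.115 m and y of cart2_mid in the frame of crate between -0.08 and 0.08 m and z of cart2_mid in the frame of crate between 0 and 0.065 m and x of cart3_mid in the frame of crate between -0.115 and 0.115 m and y of cart3_mid in the frame of crate between -0.08 and 0.08 m and z of cart3_mid in the frame of crate between 0 and 0.065 m and x of pusher_grip in the frame of mat between -0.13 and 0.13 m and y of pusher_grip in the frame of mat between -0.08 and 0.08 m and z of pusher_grip in the frame of mat below 0.035 m and value of joint gate below 0.004 m and angle between crate's own z axis and vertical below 0.1 rad); the robot touches nothing.
It fails at once if a bystander (cleaner bottle, glass mug or jar) is moved by more than 30 mm or tipped (distance of any of cleaner, glass_mug, jar from where it was at the start of the episode above 0.03 m or angle between any of cleaner, glass_mug, jar's own z axis and vertical above 0.4 rad).
It fails at once if a cartridge is drawn back out of the inlet side of its bore (x of cart1_mid in the frame of cassette below -0.03 m and distance between cart1_mid and bore1_in below 0.08 m).
It fails at once if a cartridge is drawn back out of the inlet side of its bore (x of cart2_mid in the frame of cassette below -0.03 m and distance between cart2_mid and bore2_in below 0.08 m).
It fails at once if a cartridge is drawn back out of the inlet side of its bore (x of cart3_mid in the frame of cassette below -0.03 m and distance between cart3_mid and bore3_in below 0.08 m).
Of cart1, cart2, cart3 only 2 to 3 are there at a start; the rules pass over those that are not, and their reading is None.
At some moment in a run one of pusher, crate may be knocked a few centimetres aside while the robot is not near it.
Once in a run the grip may slacken for a moment while it holds something.
It also fails if it takes over 210 s, if anything falls off the work surface, if the arm or the gripper's body presses on something with over 40 N, if the wrist force passes 120 N, or if a joint passes its speed limit or range.

### The arm

A 6-joint arm with a two-finger parallel gripper is mounted at the origin on the work surface. World frame = base frame: x ahead of the robot, y to its left, z up, the work surface at z = 0. Lengths are in m, angles in degrees, forces in N, time in s.
With the tool pointing down it reaches from about 0.4 to 0.825 m from the base axis. Payload 7 kg.
Tool frame: the origin (TCP) lies midway between the tips of the shut fingers; the grasp point (between the pads) lies 19 mm behind it (r.grip_point_offset is the z of the grasp point in the tool frame, in m); z points along the fingers, y is the line along which they close (so a half turn about z gives the same grasp; the last joint's range is limited). The gripper opens to 88 mm and grips with 3 to 60 N. Pads are 19 mm wide; open, the fingers measure 130 mm over their backs; the gripper's body (78 mm by 193 mm) begins 47 mm behind the grasp point.
Start: joints at [-46.576, 20.546, 0.682, 0, -70.136, -16.507], TCP at [0.306, -0.602, 0.227] pointing down, gripper open.
Joint ranges: [-176.03, 176.03], [-82.01, 121.73], [-58.28, 71.71], [-173.87, 95.51], [-174.79, -0.11], [-173.66, 173.66]. Speed limits (degrees/s): [136.94, 136.94, 172.46, 180, 180, 180].

### API

Orientations are given as [roll, pitch, yaw] about the fixed x, y, z axes, in that order (R = Rz(yaw) Ry(pitch) Rx(roll)).
In Python, from plant import r, viewer, recognise, outline_of, pinpoint gives the robot as it stands.
- The arm moves only by the tool move_arm, never from a script. Its argument "targets" is a list of rows, each a list of 2 entries, a list of its own where there are three numbers: the shift along the tool's x, y, z in cm, then the turn, a rotation vector about the tool's x, y, z in rad. A call has 1 to 5 rows; each row is the pose to reach, as a shift and turn from the pose commanded when the call began, along the tool's axes at that moment; what a row does not reach only later rows make up. A row lasts 1/8 s, in which the tool goes at most 62.5 mm and 10.7 degrees, less where a joint would pass 70% of its speed; a pose out of reach is approached as far as the arm can. A call with a gripper value outside its range is refused whole. "jaw" is the finger opening in cm, from 0 to 8.76, set as the call begins (left out, the last holds). The fingers move at their own pace and stop on an object; "squeeze" is the grip in N (left out, the last holds). Time passes only in rows, so rows that repeat a pose let the fingers close. It gives the time, the measured TCP pose, the force, the opening and the grip force at its end, in the units of the state.
- r.get_state(): the state, without advancing time (a new reading comes with each control period).
- viewer.capture(name): name is "scene" or "side" or "wrist"; returns a dict with "image" (420x560x3 uint8, blue, green, red), "intrinsics" (3x3 intrinsics, pixels), "camera_from_world" (4x4, takes a point from world to camera coordinates). Camera axes: x right, y up, looking along -z (the intrinsics and any distortion apply to the point x, -y, -z); pixel columns grow to the right and rows downward; lengths in m; the calibration is good to about 2 mm. The wrist camera is an equidistant fisheye: a pixel r from the principal point sees the ray r / f radians off the axis. A picture is of the moment at which its call begins. There is no depth.
- r.close_job(): hands the job in; it is judged then, once.
Trained networks look in the newest picture that a camera, given by its name, has taken for a name from the list of things; names that differ only in an ending like _2 or _b are one class to them, and where a whole thing is asked for, a point or a joint stands for the part that bears it (a point fixed in the world has none). Each returns a list of dicts, best first, with "score" (0 to 1); they miss things now and then, are a little off and sometimes report something else, mostly with a low value. They report only what shows in the picture. A call takes as long as a camera call. They do not tell look-alikes from the thing itself.
- recognise(label, camera): "box" ([left, top, right, bottom] in pixels, round what is visible of it).
- outline_of(label, camera): "mask" (420x560 bool, what is visible of it) and "box" ([left, top, right, bottom] in pixels, round what is visible of it).
- pinpoint(label, camera): "location" ([row, column] in pixels: a listed point, or the origin of a listed thing).
The state is a dict: "time_s": time; "joints": joint angles; "qd": joint speeds; "joint_torque": joint torques, N m; "tcp_pos": TCP position; "eef_rot": TCP orientation; "contact_force": force on the tool from outside, world axes, zero at the start; "moment": the same for the moment, N m; "gripper_width": finger opening in m; "gripper_force": force on a finger pad.
Only numpy, scipy, OpenCV 4.12 (cv2) and the standard library are available. Lean on these libraries where they do the work, as an engineer would, in place of code of your own. Each camera call takes 0.05 s, during which the arm holds its last target. There are 200 camera calls.

## Working session

There is one attempt and no reset: what is moved stays moved. The work goes in short steps, Python scripts to look and compute and a tool call to move; the robot and the scene stay as the last step left them, time stands still between calls to the robot, and variables do not carry over. Pictures are saved under pics/ and viewed, at most 14 in all, crops included, and the job is handed in when it is done.

Besides the shell and the picture viewer there is one more tool, called after "Call:" as name([rows], argument=value, ...), one row to a line, values as JSON. move_arm: Moves the arm, as the interface text tells. Its arguments: {"type":"object","properties":{"targets":{"type":"array","items":{"type":"array"}},"jaw":{"type":"number"},"squeeze":{"type":"number"}},"required":["targets"]}

```bash
ls; mkdir -p pics; cat > h.py <<'E'
import numpy as np, cv2, json
from scipy.spatial.transform import Rotation as R
from plant import r, viewer, recognise, outline_of, pinpoint
def ray(c,px,cam):
    K=c['intrinsics'];T=c['camera_from_world'];u,v=px
    if cam=='wrist':
        d=np.array([(u-K[0,2])/K[0,0],(v-K[1,2])/K[1,1]]);t=np.hypot(*d)
        s=np.sin(t)/max(t,1e-9);p=np.array([d[0]*s,d[1]*s,np.cos(t)])
    else: p=np.array([(u-K[0,2])/K[0,0],(v-K[1,2])/K[1,1],1])
    dc=np.array([p[0],-p[1],-p[2]]);Rm=T[:3,:3]
    return -Rm.T@T[:3,3],Rm.T@dc
def onz(c,px,cam,z):
    o,d=ray(c,px,cam);return o+d*(z-o[2])/d[2]
def proj(c,p,cam):
    K=c['intrinsics'];T=c['camera_from_world'];q=T[:3,:3]@p+T[:3,3];q=np.array([q[0],-q[1],-q[2]])
    if cam=='wrist':
        t=np.arctan2(np.hypot(q[0],q[1]),q[2]);n=q[:2]/max(1e-9,np.hypot(q[0],q[1]))*t
    else:n=q[:2]/q[2]
    return K[0,0]*n[0]+K[0,2],K[1,1]*n[1]+K[1,2]
E
cat > a.py <<'E'
from h import *
H={'bore1_in':.075,'bore2_in':.075,'bore3_in':.075,'bore1_out':.075,'bore2_out':.075,'bore3_out':.075,'gate_knob':.107,'cart1_mid':.073,'cart2_mid':.073,'cart3_mid':.073,'pusher_grip':.023,'pusher_tip':.023,'mat':0,'crate':0,'cleaner':0,'glass_mug':0,'jar':0,'cassette':0}
for cam in('scene','side','wrist'):
    c=viewer.capture(cam);cv2.imwrite(f'pics/{cam}0.png',c['image'])
    print(cam)
    for k,z in H.items():
        for l in pinpoint(k,cam)[:3]:
            if l['score']>.2:
                v,u=l['location'];print(k,round(l['score'],2),int(u),int(v),onz(c,(u,v),cam,z).round(3))
print(r.get_state())
E
python3 a.py
```

```text
pics
scene
bore1_in 0.58 298 252 [ 0.54  -0.051  0.075]
bore2_in 0.73 320 236 [0.542 0.024 0.075]
bore3_in 0.94 338 225 [0.547 0.085 0.075]
bore1_out 0.64 317 273 [ 0.618 -0.055  0.075]
bore2_out 0.81 338 256 [0.616 0.021 0.075]
bore3_out 0.76 356 241 [0.614 0.088 0.075]
bore3_out 0.24 194 296 [ 0.467 -0.33   0.075]
gate_knob 0.59 289 288 [ 0.614 -0.143  0.107]
cart2_mid 0.57 297 251 [ 0.535 -0.049  0.073]
cart3_mid 0.6 339 225 [0.548 0.087 0.073]
pusher_grip 0.75 191 281 [ 0.403 -0.307  0.023]
pusher_grip 0.68 123 312 [ 0.362 -0.49   0.023]
pusher_grip 0.59 233 217 [ 0.315 -0.1    0.023]
pusher_tip 0.89 122 225 [ 0.136 -0.358  0.023]
pusher_tip 0.87 208 316 [ 0.512 -0.327  0.023]
pusher_tip 0.66 97 343 [ 0.393 -0.581  0.023]
mat 0.85 197 293 [ 0.432 -0.31   0.   ]
mat 0.24 318 237 [0.511 0.052 0.   ]
crate 0.68 372 177 [0.46  0.318 0.   ]
cleaner 0.91 420 217 [0.65  0.322 0.   ]
glass_mug 0.92 226 378 [ 0.662 -0.384  0.   ]
jar 0.76 445 203 [0.664 0.415 0.   ]
cassette 0.59 324 258 [0.572 0.018 0.   ]
cassette 0.54 298 251 [ 0.508 -0.022  0.   ]
side
bore1_in 0.78 260 198 [ 0.536 -0
[... 1373 characters left out ...]
76 -0.581  0.023]
{'time_s': 2.85, 'joints': array([-4.65755234e+01,  2.05479340e+01,  6.80606979e-01,  6.28307546e-04,
       -7.01356125e+01, -1.65072281e+01]), 'qd': array([0.04327037, 0.00521085, 0.02262515, 0.02430393, 0.05891661,
       0.06393294]), 'joint_torque': array([ 5.21081038e-04, -5.82380533e+01,  2.93299538e+01,  7.00265855e+00,
        1.26186313e-02, -6.53719596e-06]), 'tcp_pos': array([ 0.30554248, -0.6018547 ,  0.22653516]), 'eef_rot': array([ 1.79997350e+02, -1.40178316e-03, -1.53082538e+02]), 'contact_force': array([0.57114088, 0.20039568, 0.33813307]), 'moment': array([-0.00357536,  0.00302502,  0.00875529]), 'gripper_force': 0.0, 'gripper_width': 0.08749053353048565}
```

View images.

View pics/scene0.png

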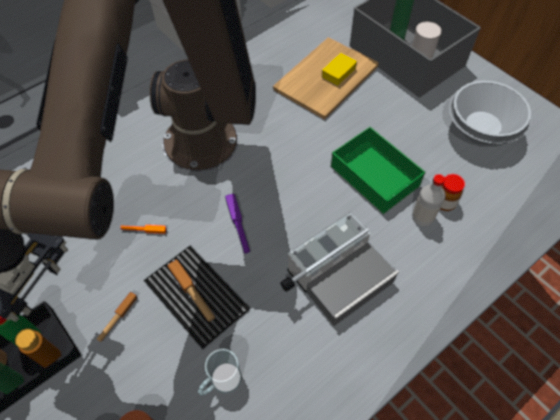

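View pics/side0.png

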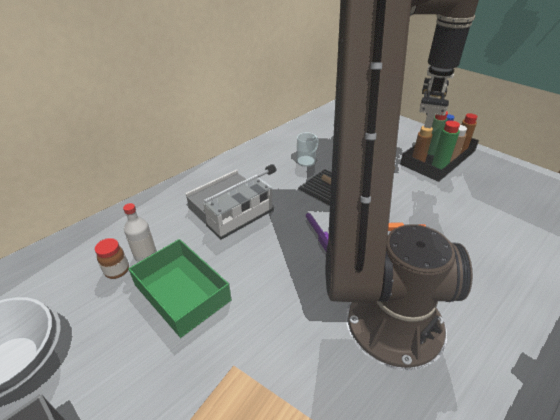

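View pics/wrist0.png

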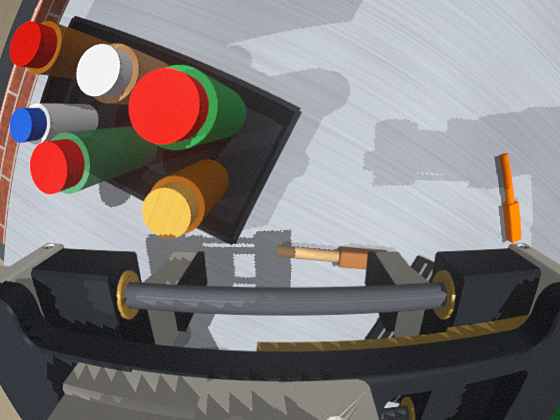

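```bash
cat >> h.py <<'E'
def go(p,yaw,rpy=None,cur=None):
    """shift in tool axes (cm), rotvec (rad) to TCP p, pointing down with yaw"""
    s=r.get_state();R0=R.from_euler('xyz',s['eef_rot'],degrees=True);P0=s['tcp_pos']
    R1=R.from_euler('xyz',rpy or [180,0,yaw],degrees=True)
    d=R0.inv().apply(np.array(p)-P0)*100;w=(R0.inv()*R1).as_rotvec()
    print('t',round(s['time_s'],2),'move',d.round(2),w.round(3),'rows',max(np.linalg.norm(d)/6.25,np.degrees(np.linalg.norm(w))/10.7).round(1))
E
python3 - <<'E'
from h import *
c=viewer.capture('wrist');T=c['camera_from_world'];o=-T[:3,:3].T@T[:3,3]
s=r.get_state();R0=R.from_euler('xyz',s['eef_rot'],degrees=True)
print('cam in tool',R0.inv().apply(o-s['tcp_pos']),'look',R0.inv().apply(-T[2,:3]),'right',R0.inv().apply(T[0,:3]),c['intrinsics'][0,0])
go([.56,-.10,.30],-90)
go([.56,-.10,.30],90)
im=cv2.imread('pics/scene0.png')[200:330,260:410]
cv2.imwrite('pics/crop1.png',cv2.resize(im,None,fx=5,fy=4.6,interpolation=2))
E
```

```text
cam in tool [ 0.07617417 -0.00059435 -0.15829806] look [-0.28039564 -0.00120606  0.95988376] right [-1.81554445e-04  9.99999259e-01  1.20342394e-03] 325.19226210127806
t 2.9 move [-45.41  33.23  -7.34] [-0.    -0.    -1.101] rows 9.1
t 2.9 move [-45.41  33.23  -7.34] [-0.     0.     2.041] rows 10.9
```

View pics/crop1.png

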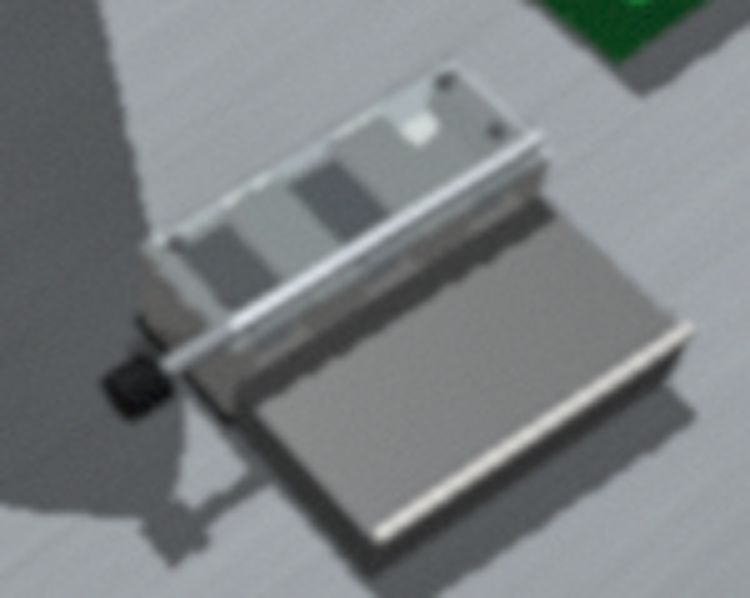

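Call:
move_arm([
  [[-45.4, 33.2, -7.3], [0, 0, -1.1]],
  [[-45.4, 33.2, -7.3], [0, 0, -1.1]],
  [[-45.4, 33.2, -7.3], [0, 0, -1.1]],
  [[-45.4, 33.2, -7.3], [0, 0, -1.1]],
  [[-45.4, 33.2, -7.3], [0, 0, -1.1]],
])

```text
time_s: 3.52
tcp_pos: [0.4464, -0.3237, 0.2674]
eef_rot: [-180.0, -0.0, -99.0]
contact_force: [1.6, -0.5, 0.3]
gripper_width: 0.0873
gripper_force: 0.0
```

```bash
python3 - <<'E'
from h import *
go([.56,-.10,.30],-90)
E
```

```text
t 3.52 move [-23.87  -7.71  -3.26] [-0.001 -0.    -0.157] rows 4.0
```

Call:
move_arm([
  [[-23.9, -7.7, -3.3], [0, 0, -0.157]],
  [[-23.9, -7.7, -3.3], [0, 0, -0.157]],
  [[-23.9, -7.7, -3.3], [0, 0, -0.157]],
  [[-23.9, -7.7, -3.3], [0, 0, -0.157]],
  [[-23.9, -7.7, -3.3], [0, 0, -0.157]],
])

```text
time_s: 4.15
tcp_pos: [0.5624, -0.0989, 0.3001]
eef_rot: [-179.9, 0.0, -90.1]
contact_force: [-0.6, -0.4, -0.4]
gripper_width: 0.0877
gripper_force: 0.0
```

```bash
cat > b.py <<'E'
from h import *
import sys
n=sys.argv[1]; H=dict(a.split('=') for a in sys.argv[2:])
cam='wrist';c=viewer.capture(cam);cv2.imwrite(f'pics/{n}.png',c['image'])
for k,z in H.items():
    for l in pinpoint(k,cam)[:2]:
        if l['score']>.3:
            v,u=l['location'];print(k,round(l['score'],2),int(u),int(v),onz(c,(u,v),cam,float(z)).round(4))
s=r.get_state();print(s['time_s'],s['tcp_pos'],s['eef_rot'])
E
python3 b.py w1 bore1_in=.075 bore2_in=.075 bore3_in=.075 bore1_out=.075 bore2_out=.075 bore3_out=.075 gate_knob=.107 cart1_mid=.073 cart2_mid=.073 cart3_mid=.073 pusher_grip=.023 pusher_tip=.023
```

```text
bore1_in 0.69 308 226 [ 0.5349 -0.0492  0.075 ]
bore1_in 0.4 243 220 [ 0.6154 -0.0573  0.075 ]
bore2_in 0.79 303 275 [0.5391 0.0181 0.075 ]
bore2_in 0.72 243 221 [ 0.6151 -0.0561  0.075 ]
bore1_out 0.59 244 220 [ 0.6138 -0.0568  0.075 ]
bore2_out 0.69 242 273 [0.6199 0.0157 0.075 ]
bore3_out 0.8 241 321 [0.6267 0.0936 0.075 ]
gate_knob 0.73 250 156 [ 0.6007 -0.1401  0.107 ]
cart1_mid 0.53 296 319 [0.5482 0.0898 0.073 ]
pusher_grip 0.83 401 27 [ 0.4021 -0.3188  0.023 ]
pusher_grip 0.66 521 61 [ 0.1876 -0.3034  0.023 ]
pusher_tip 0.94 318 14 [ 0.5186 -0.3282  0.023 ]
pusher_tip 0.76 383 152 [ 0.4279 -0.1392  0.023 ]
4.8 [ 0.56053944 -0.10259498  0.2998232 ] [-1.79995459e+02  1.62215886e-03 -9.04067019e+01]
```

View pics/w1.png

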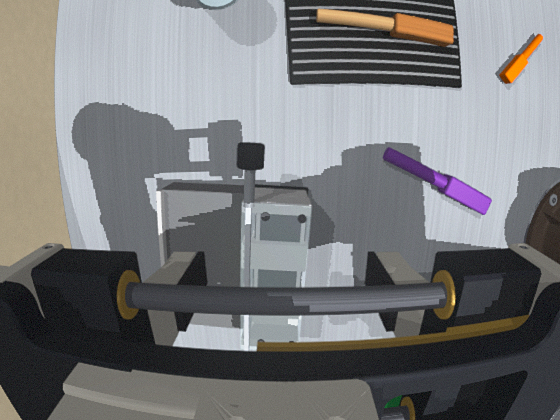

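```bash
python3 - <<'E'
from h import *
c=viewer.capture('wrist')
for a,z in [((250,156),.107),((246,205),.112),((244,230),.112),((243,345),.112),((309,206),.101),((299,347),.101),((162,190),.067),((163,240),.067)]: print(a,onz(c,a,'wrist',z).round(4))
g=c['image'][200:355,225:320];cv2.imwrite('pics/crop2.png',cv2.resize(g,None,fx=5,fy=3.8,interpolation=2))
E
```

```text
(250, 156) [ 0.5989 -0.1443  0.107 ]
(246, 205) [ 0.6045 -0.0907  0.112 ]
(244, 230) [ 0.608  -0.0616  0.112 ]
(243, 345) [0.6194 0.1026 0.112 ]
(309, 206) [ 0.5342 -0.0862  0.101 ]
(299, 347) [0.5437 0.1146 0.101 ]
(162, 190) [ 0.72   -0.1006  0.067 ]
(163, 240) [ 0.7267 -0.032   0.067 ]
```

View pics/crop2.png

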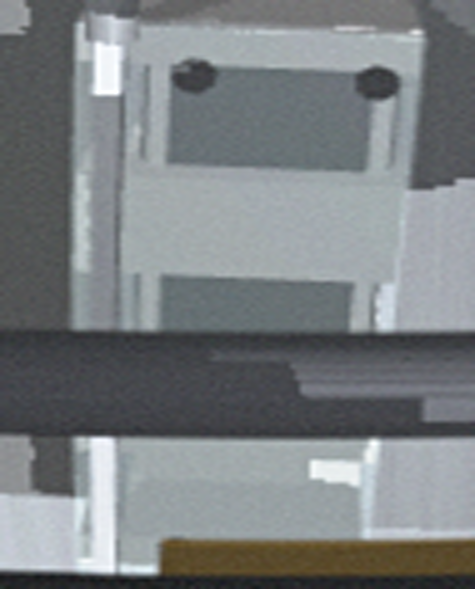

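```bash
python3 - <<'E'
from h import *
go([.600,-.144,.20],-94)
go([.600,-.144,.09],-94)
E
```

```text
t 4.85 move [ 4.12 -3.97  9.98] [-0.     0.     0.063] rows 1.8
t 4.85 move [ 4.12 -3.97 20.98] [-0.     0.     0.063] rows 3.5
```

Call:
move_arm([
  [[4.1, -4.0, 5], [0, 0, 0.063]],
  [[4.1, -4.0, 10], [0, 0, 0.063]],
  [[4.1, -4.0, 15], [0, 0, 0.063]],
  [[4.1, -4.0, 19], [0, 0, 0.063]],
  [[4.1, -4.0, 21], [0, 0, 0.063]],
])

```text
time_s: 5.48
tcp_pos: [0.599, -0.1436, 0.087]
eef_rot: [179.8, -0.0, -94.0]
contact_force: [0.8, -0.1, 0.9]
gripper_width: 0.0877
gripper_force: 0.0
```

Call:
move_arm([
  [[0, 0, 0], [0, 0, 0]],
  [[0, 0, 0], [0, 0, 0]],
  [[0, 0, 0], [0, 0, 0]],
  [[0, 0, 0], [0, 0, 0]],
  [[0, 0, 0], [0, 0, 0]],
], jaw=0, squeeze=30)

```text
time_s: 6.1
tcp_pos: [0.6006, -0.1434, 0.0903]
eef_rot: [-179.9, 0.0, -94.0]
contact_force: [0.4, -0.4, 0.2]
gripper_width: 0.0432
gripper_force: 0.0
```

Call:
move_arm([
  [[0, 0, 0], [0, 0, 0]],
  [[0, 0, 0], [0, 0, 0]],
  [[0, 0, 0], [0, 0, 0]],
  [[0, 0, 0], [0, 0, 0]],
])

```text
time_s: 6.6
tcp_pos: [0.6007, -0.1435, 0.0899]
eef_rot: [-180.0, -0.0, -94.0]
contact_force: [0.9, 0.3, 0.9]
gripper_width: 0.0289
gripper_force: 30.0
```

```bash
python3 - <<'E'
from h import *
s=r.get_state();print(s['gripper_width'],s['gripper_force'],s['contact_force'])
E
```

```text
0.028933929383981833 29.99802052974701 [0.93019522 0.3037519  0.93116915]
```

Call:
move_arm([
  [[0.9, 0, 0], [0, 0, 0]],
  [[1.8, 0, 0], [0, 0, 0]],
  [[2.7, 0, 0], [0, 0, 0]],
  [[3.4, 0, 0], [0, 0, 0]],
  [[3.8, 0, 0], [0, 0, 0]],
])

```text
time_s: 7.22
tcp_pos: [0.5984, -0.1798, 0.0898]
eef_rot: [-179.9, 0.2, -94.0]
contact_force: [2.8, 28.4, 6.7]
gripper_width: 0.0292
gripper_force: 30.0
```

Call:
move_arm([
  [[0, 0, 0], [0, 0, 0]],
  [[0.1, 0, 0], [0, 0, 0]],
  [[0.2, 0, 0], [0, 0, 0]],
])

```text
time_s: 7.6
tcp_pos: [0.5984, -0.1798, 0.0899]
eef_rot: [-179.9, 0.3, -94.0]
contact_force: [2.2, 26.4, 7.4]
gripper_width: 0.0291
gripper_force: 30.0
```

Call:
move_arm([
  [[-0.3, 0, 0], [0, 0, 0]],
  [[-0.3, 0, 0], [0, 0, 0]],
  [[-0.3, 0, 0], [0, 0, 0]],
  [[-0.3, 0, 0], [0, 0, 0]],
  [[-0.3, 0, -2], [0, 0, 0]],
], jaw=8.5)

```text
time_s: 8.22
tcp_pos: [0.5963, -0.1807, 0.1083]
eef_rot: [179.8, -0.0, -94.0]
contact_force: [-0.0, -0.7, 0.9]
gripper_width: 0.0736
gripper_force: 0.0
```

```bash
python3 - <<'E'
from h import *
s=r.get_state();print(s['gripper_width'],s['contact_force'])
go([.50,-.28,.28],-100)
E
```

```text
0.07360254985900165 [-0.04104026 -0.72242907  0.94146847]
t 8.22 move [ 10.58   8.98 -17.14] [ 0.004 -0.     0.104] rows 3.5
```

```bash
python3 - <<'E'
from h import *
print(r.get_state()['joints'].round(0))
go([.39,-.315,.22],-6)
E
```

```text
[  1.  21. -15.  -0. -54.  -5.]
t 8.22 move [ 14.84  19.68 -11.1 ] [ 0.003  0.003 -1.536] rows 8.2
```

Call:
move_arm([
  [[0, 0, -5], [0, 0, 0]],
  [[3, 4, -8], [0, 0, -0.18]],
  [[6, 8, -11], [0, 0, -0.36]],
  [[9, 12, -11], [0, 0, -0.54]],
  [[12, 16, -11], [0, 0, -0.72]],
])

```text
time_s: 8.85
tcp_pos: [0.4283, -0.2899, 0.2204]
eef_rot: [-180.0, -0.1, -52.4]
contact_force: [0.3, -0.7, 0.4]
gripper_width: 0.0849
gripper_force: 0.0
```

```bash
python3 - <<'E'
from h import *
go([.39,-.315,.22],-6)
E
```

```text
t 8.85 move [-0.35  4.57  0.03] [-0.    -0.001 -0.81 ] rows 4.3
```

Call:
move_arm([
  [[-0.3, 4.6, 0], [0, 0, -0.2]],
  [[-0.3, 4.6, 0], [0, 0, -0.4]],
  [[-0.3, 4.6, 0], [0, 0, -0.6]],
  [[-0.3, 4.6, 0], [0, 0, -0.81]],
  [[-0.3, 4.6, 0], [0, 0, -0.81]],
])

```text
time_s: 9.48
tcp_pos: [0.391, -0.3147, 0.2198]
eef_rot: [180.0, 0.0, -6.1]
contact_force: [0.1, -0.7, 0.1]
gripper_width: 0.0851
gripper_force: 0.0
```

```bash
python3 b.py w2 pusher_grip=.023 pusher_tip=.023 bore1_in=.075 bore2_in=.075 bore3_in=.075
```

```text
pusher_grip 0.92 288 184 [ 0.3987 -0.3199  0.023 ]
pusher_grip 0.74 294 337 [ 0.1906 -0.3067  0.023 ]
pusher_tip 0.94 286 72 [ 0.522  -0.3304  0.023 ]
pusher_tip 0.81 486 177 [ 0.386  -0.5716  0.023 ]
bore1_in 0.67 36 107 [ 0.5357 -0.0461  0.075 ]
bore2_in 0.64 1 116 [0.5432 0.0212 0.075 ]
9.775 [ 0.39136629 -0.31453063  0.21978937] [ 1.79998475e+02  1.52792382e-03 -6.39738378e+00]
```

View pics/w2.png

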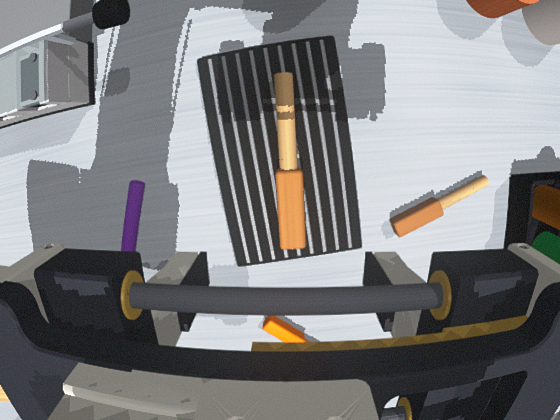

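```bash
python3 - <<'E'
from h import *
go([.401,-.320,.014],-5)
E
```

```text
t 9.78 move [ 1.02  0.44 20.58] [ 0.     0.    -0.024] rows 3.3
```

Call:
move_arm([
  [[1, 0.4, 6], [0, 0, -0.024]],
  [[1, 0.4, 12], [0, 0, -0.024]],
  [[1, 0.4, 17], [0, 0, -0.024]],
  [[1, 0.4, 19.5], [0, 0, -0.024]],
  [[1, 0.4, 20.6], [0, 0, -0.024]],
])

```text
time_s: 10.4
tcp_pos: [0.4002, -0.3193, 0.0123]
eef_rot: [-180.0, 0.1, -5.0]
contact_force: [-0.1, 1.0, 0.6]
gripper_width: 0.0853
gripper_force: 0.0
```

Call:
move_arm([
  [[0, 0, 0], [0, 0, 0]],
  [[0, 0, 0], [0, 0, 0]],
  [[0, 0, 0], [0, 0, 0]],
  [[0, 0, 0], [0, 0, 0]],
  [[0, 0, 0], [0, 0, 0]],
], jaw=0, squeeze=40)

```text
time_s: 11.02
tcp_pos: [0.4012, -0.3196, 0.0142]
eef_rot: [180.0, -0.0, -4.9]
contact_force: [0.0, -0.6, -0.0]
gripper_width: 0.0404
gripper_force: 0.0
```

Call:
move_arm([
  [[0, 0, 0], [0, 0, 0]],
  [[0, 0, 0], [0, 0, 0]],
  [[0, 0, 0], [0, 0, 0]],
  [[0, 0, 0], [0, 0, 0]],
])

```text
time_s: 11.52
tcp_pos: [0.401, -0.3196, 0.0139]
eef_rot: [180.0, -0.0, -4.9]
contact_force: [0.2, 0.9, 3.5]
gripper_width: 0.0298
gripper_force: 39.5
```

```bash
python3 - <<'E'
from h import *
go([.405,-.041,.13],-4)
E
```

```text
t 11.53 move [ -2.   -27.79 -11.61] [ 0.    -0.    -0.016] rows 4.8
```

Call:
move_arm([
  [[0, 0, -5], [0, 0, 0]],
  [[-1, -3, -10], [0, 0, 0]],
  [[-2, -9, -11.6], [0, 0, -0.016]],
  [[-2, -15, -11.6], [0, 0, -0.016]],
  [[-2, -20, -11.6], [0, 0, -0.016]],
])

```text
time_s: 12.15
tcp_pos: [0.398, -0.1168, 0.1301]
eef_rot: [-180.0, -0.1, -4.0]
contact_force: [0.8, 0.3, -0.6]
gripper_width: 0.0297
gripper_force: 39.5
```

Call:
move_arm([
  [[0, -4, 0], [0, 0, 0]],
  [[0, -7, 0], [0, 0, 0]],
  [[0, -7.8, 0], [0, 0, 0]],
  [[0, -7.8, 0], [0, 0, 0]],
])

```text
time_s: 12.65
tcp_pos: [0.4036, -0.0406, 0.1296]
eef_rot: [180.0, 0.0, -4.0]
contact_force: [-0.8, -0.8, -0.6]
gripper_width: 0.0299
gripper_force: 39.5
```

```bash
python3 b.py w3 pusher_grip=.139 pusher_tip=.139 bore1_in=.075 bore2_in=.075 bore3_in=.075
```

```text
pusher_grip 0.62 284 273 [ 0.4053 -0.0408  0.139 ]
pusher_tip 0.97 392 183 [ 0.4483 -0.0962  0.139 ]
pusher_tip 0.66 277 28 [ 0.5239 -0.0461  0.139 ]
bore2_in 0.87 176 42 [0.5428 0.0222 0.075 ]
bore3_in 0.83 82 59 [0.5473 0.0985 0.075 ]
12.95 [ 0.40360638 -0.04141566  0.12968128] [ 1.79993373e+02  1.69430665e-02 -4.09854563e+00]
```

View pics/w3.png

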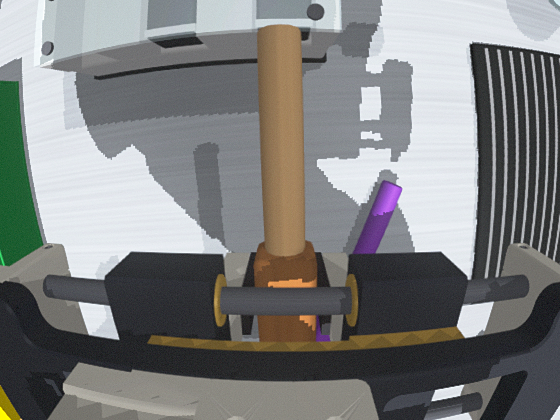

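Call:
move_arm([
  [[0, 0.25, 3], [0, 0, 0]],
  [[0, 0.25, 6], [0, 0, 0]],
  [[0, 0.25, 6.4], [0, 0, 0]],
  [[0, 0.25, 6.4], [0, 0, 0]],
])

```text
time_s: 13.45
tcp_pos: [0.4038, -0.0435, 0.0662]
eef_rot: [180.0, 0.0, -4.0]
contact_force: [0.8, -0.2, -0.4]
gripper_width: 0.0301
gripper_force: 39.5
```

```bash
python3 b.py w4 pusher_tip=.075 bore1_in=.075 bore2_in=.075 bore3_in=.075; python3 -c "
import cv2
g=cv2.imread('pics/w4.png')[0:260,40:420];cv2.imwrite('pics/w4c.png',cv2.resize(g,None,fx=2,fy=2))"
```

```text
pusher_tip 0.83 416 200 [ 0.4391 -0.1121  0.075 ]
pusher_tip 0.81 280 27 [ 0.5247 -0.0506  0.075 ]
bore1_in 0.67 276 5 [ 0.5364 -0.0496  0.075 ]
bore2_in 0.62 131 21 [0.5408 0.0221 0.075 ]
bore3_in 0.75 28 48 [0.546  0.0936 0.075 ]
13.7 [ 0.40418243 -0.04302607  0.06660871] [-1.79958103e+02 -9.45281496e-02 -4.02040454e+00]
```

View pics/w4c.png

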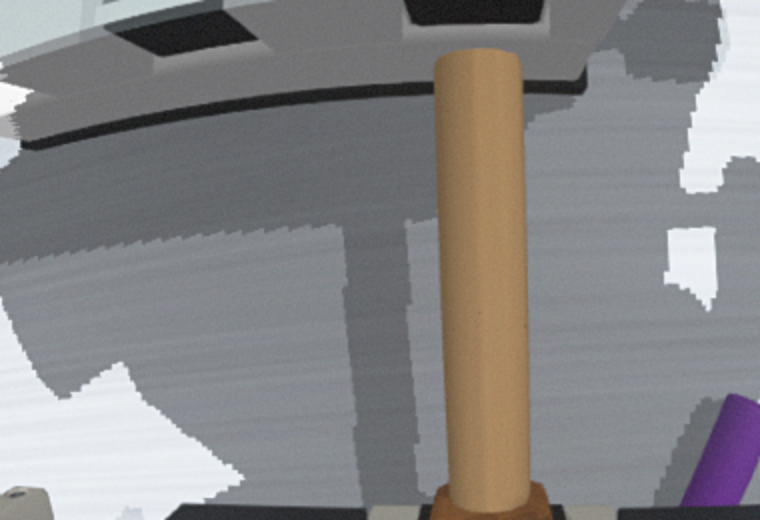

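Call:
move_arm([
  [[1.2, 0, 0], [0, 0, 0]],
  [[2.4, 0, 0], [0, 0, 0]],
  [[3.6, 0, 0], [0, 0, 0]],
  [[4.8, 0, 0], [0, 0, 0]],
  [[6.0, 0, 0], [0, 0, 0]],
])

```text
time_s: 14.32
tcp_pos: [0.4641, -0.0476, 0.0656]
eef_rot: [180.0, 0.0, -4.0]
contact_force: [-1.8, 1.2, -0.1]
gripper_width: 0.0301
gripper_force: 39.6
```

Call:
move_arm([
  [[1.2, 0, 0], [0, 0, 0]],
  [[2.4, 0, 0], [0, 0, 0]],
  [[3.6, 0, 0], [0, 0, 0]],
  [[4.4, 0, 0], [0, 0, 0]],
  [[4.4, 0, 0], [0, 0, 0]],
])

```text
time_s: 14.95
tcp_pos: [0.5081, -0.0505, 0.0657]
eef_rot: [-180.0, -0.0, -4.0]
contact_force: [-0.6, -0.2, -1.8]
gripper_width: 0.0299
gripper_force: 39.5
```

```bash
python3 b.py w5 cart1_mid=.072 cart2_mid=.073 bore1_out=.075 bore2_out=.075 bore3_out=.075 bore3_in=.075; python3 -c "
from h import *
print(r.get_state()['contact_force'])"
```

```text
cart2_mid 0.64 126 70 [0.6199 0.0196 0.073 ]
bore1_out 0.69 278 55 [ 0.6152 -0.0558  0.075 ]
bore1_out 0.6 286 275 [ 0.5087 -0.0516  0.075 ]
bore2_out 0.67 125 67 [0.6207 0.019  0.075 ]
bore3_out 0.7 25 90 [0.6253 0.0898 0.075 ]
bore3_in 0.61 39 226 [0.5442 0.0948 0.075 ]
15.3 [ 0.50719582 -0.05049222  0.0659646 ] [-1.79992219e+02 -1.88762852e-02 -4.02031271e+00]
[-0.32743538 -0.50953708 -0.96135871]
```

View pics/w5.png

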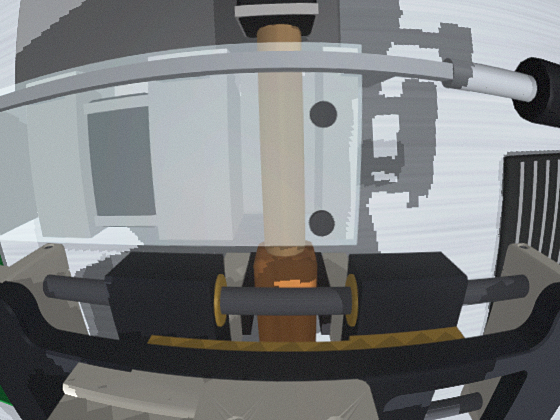

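Call:
move_arm([
  [[-3, 0, 0], [0, 0, 0]],
  [[-6, 0, 0], [0, 0, 0]],
  [[-9, 0, 0], [0, 0, 0]],
  [[-10.4, 0, 0], [0, 0, 0]],
  [[-10.4, 0, 0], [0, 0, 0]],
])

```text
time_s: 15.92
tcp_pos: [0.4036, -0.0431, 0.0662]
eef_rot: [-180.0, -0.1, -4.0]
contact_force: [0.0, 0.1, -1.1]
gripper_width: 0.0298
gripper_force: 39.5
```

Call:
move_arm([
  [[0, -3, 0], [0, 0, 0]],
  [[0, -6, 0], [0, 0, 0]],
  [[0, -7.2, 0], [0, 0, 0]],
  [[0, -7.2, 0], [0, 0, 0]],
  [[0, -7.2, 0], [0, 0, 0]],
])

```text
time_s: 16.55
tcp_pos: [0.4086, 0.0281, 0.0656]
eef_rot: [180.0, 0.0, -4.0]
contact_force: [0.1, -0.2, -0.8]
gripper_width: 0.0301
gripper_force: 39.5
```

```bash
python3 b.py w6 pusher_tip=.075 bore1_in=.075 bore2_in=.075 bore3_in=.075
```

```text
pusher_tip 0.74 278 26 [0.5297 0.022  0.075 ]
pusher_tip 0.65 498 203 [ 0.4395 -0.0926  0.075 ]
bore1_in 0.83 425 18 [ 0.535  -0.0497  0.075 ]
bore2_in 0.91 277 4 [0.5414 0.0218 0.075 ]
bore3_in 0.58 127 20 [0.546  0.0958 0.075 ]
16.8 [0.40860484 0.02812043 0.06579247] [ 1.79998397e+02 -1.42778332e-04 -4.06871824e+00]
```

View pics/w6.png

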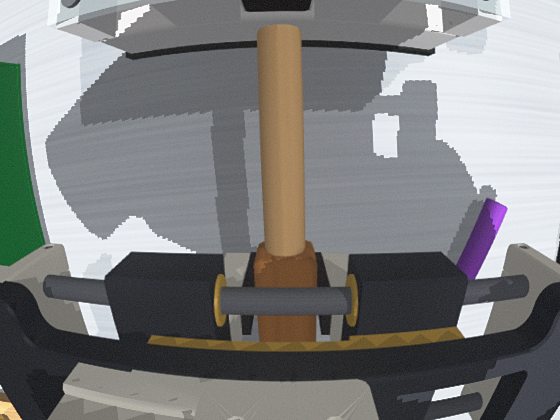

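Call:
move_arm([
  [[1.2, 0, 0], [0, 0, 0]],
  [[2.4, 0, 0], [0, 0, 0]],
  [[3.6, 0, 0], [0, 0, 0]],
  [[4.8, 0, 0], [0, 0, 0]],
  [[6.0, 0, 0], [0, 0, 0]],
])

```text
time_s: 17.42
tcp_pos: [0.4693, 0.0242, 0.0656]
eef_rot: [180.0, 0.0, -4.0]
contact_force: [-0.6, -0.3, -0.8]
gripper_width: 0.0297
gripper_force: 39.6
```

Call:
move_arm([
  [[1.2, 0, 0], [0, 0, 0]],
  [[2.4, 0, 0], [0, 0, 0]],
  [[3.6, 0, 0], [0, 0, 0]],
  [[4.4, 0, 0], [0, 0, 0]],
  [[4.4, 0, 0], [0, 0, 0]],
])

```text
time_s: 18.05
tcp_pos: [0.513, 0.0213, 0.0657]
eef_rot: [-180.0, -0.0, -4.0]
contact_force: [0.2, -0.1, -1.5]
gripper_width: 0.0296
gripper_force: 39.5
```

```bash
python3 b.py w7 cart1_mid=.072 bore3_out=.075; python3 -c "
from h import *
print(r.get_state()['contact_force'])"
```

```text
bore3_out 0.91 128 73 [0.6225 0.0894 0.075 ]
18.2 [0.51209927 0.0212344  0.06579821] [-1.79997713e+02  4.95415016e-03 -4.03288109e+00]
[-0.75065666  0.435419   -2.03889314]
```

View pics/w7.png

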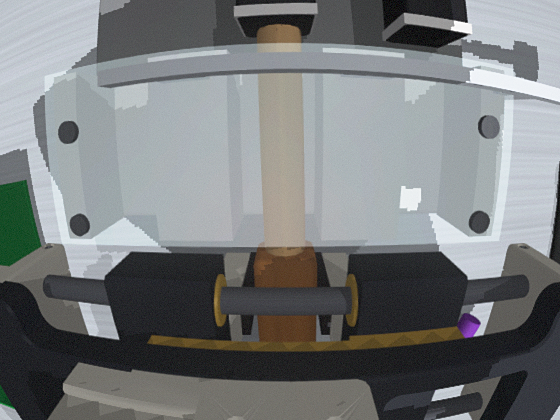

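Call:
move_arm([
  [[-3, 0, 0], [0, 0, 0]],
  [[-6, 0, 0], [0, 0, 0]],
  [[-9, 0, 0], [0, 0, 0]],
  [[-10.4, 0, 0], [0, 0, 0]],
  [[-10.4, 0, 0], [0, 0, 0]],
])

```text
time_s: 18.82
tcp_pos: [0.4084, 0.0288, 0.0663]
eef_rot: [-180.0, -0.1, -4.0]
contact_force: [0.9, 0.2, -0.8]
gripper_width: 0.0297
gripper_force: 39.5
```

```bash
python3 - <<'E'
from h import *
go([.401,-.320,.13],-5)
E
```

```text
t 18.82 move [ 1.67 34.85 -6.4 ] [-0.001 -0.001  0.018] rows 5.7
```

Call:
move_arm([
  [[0, 2, -4], [0, 0, 0]],
  [[0, 8, -6.4], [0, 0, 0]],
  [[0, 14, -6.4], [0, 0, 0.02]],
  [[0, 20, -6.4], [0, 0, 0.02]],
  [[0.5, 26, -6.4], [0, 0, 0.02]],
])

```text
time_s: 19.45
tcp_pos: [0.3962, -0.2336, 0.1304]
eef_rot: [180.0, -0.1, -5.1]
contact_force: [1.8, 1.7, -0.6]
gripper_width: 0.03
gripper_force: 39.6
```

Call:
move_arm([
  [[0.6, 5, 0], [0, 0, 0]],
  [[1.1, 8.8, 0], [0, 0, 0]],
  [[1.1, 8.8, 0], [0, 0, 0]],
])

```text
time_s: 19.82
tcp_pos: [0.3989, -0.3227, 0.1292]
eef_rot: [180.0, 0.0, -5.4]
contact_force: [-0.2, 0.6, -0.6]
gripper_width: 0.0297
gripper_force: 39.5
```

```bash
python3 b.py w8 pusher_tip=.139 mat=0; python3 - <<'E'
from h import *
go([.401,-.320,.017],-5)
for l in pinpoint('crate','scene'):pass
c=viewer.capture('side')
for k in('mat','crate'):
    l=pinpoint(k,'side')[0];v,u=l['location'];print(k,l['score'],onz(c,(u,v),'side',0).round(3))
E
```

```text
pusher_tip 0.96 94 206 [ 0.4458 -0.2257  0.139 ]
pusher_tip 0.67 524 203 [ 0.4257 -0.4647  0.139 ]
mat 0.62 271 173 [ 0.4306 -0.3139  0.    ]
19.975 [ 0.39841496 -0.31978718  0.12947866] [-1.79989740e+02  3.32755252e-02 -5.20137185e+00]
t 19.98 move [ 0.27 -0.   11.25] [-0.     0.001 -0.004] rows 1.8Traceback (most recent call last):
  File "<stdin>", line 6, in <module>
IndexError: list index out of range
```

Call:
move_arm([
  [[0.3, 0, 4], [0, 0, 0]],
  [[0.3, 0, 8], [0, 0, 0]],
  [[0.3, 0, 10.5], [0, 0, 0]],
  [[0.3, 0, 11.4], [0, 0, 0]],
  [[0.3, 0, 11.5], [0, 0, 0]],
])

```text
time_s: 20.75
tcp_pos: [0.4017, -0.3197, 0.015]
eef_rot: [180.0, 0.0, -5.1]
contact_force: [0.5, -0.7, -1.1]
gripper_width: 0.0298
gripper_force: 39.5
```

Call:
move_arm([
  [[0, 0, 0], [0, 0, 0]],
  [[0, 0, 0], [0, 0, 0]],
  [[0, 0, 0], [0, 0, 0]],
  [[0, 0, 0], [0, 0, 0]],
  [[0, 0, 0], [0, 0, 0]],
], jaw=6)

```text
time_s: 21.38
tcp_pos: [0.4014, -0.3201, 0.0149]
eef_rot: [180.0, -0.0, -5.2]
contact_force: [-0.5, 0.6, -0.5]
gripper_width: 0.0598
gripper_force: 0.0
```

Call:
move_arm([
  [[0, 0, -3], [0, 0, 0]],
  [[0, 0, -8], [0, 0, 0]],
  [[0, 0, -14], [0, 0, 0]],
  [[0, 0, -20], [0, 0, 0]],
  [[0, 0, -20], [0, 0, 0]],
])

```text
time_s: 22.0
tcp_pos: [0.4038, -0.3213, 0.2202]
eef_rot: [179.8, -0.5, -5.1]
contact_force: [-0.4, -0.2, -0.6]
gripper_width: 0.0602
gripper_force: 0.0
```

```bash
python3 b.py w9 pusher_tip=.023 pusher_grip=.023 mat=0; python3 - <<'E'
from h import *
go([.640,-.058,.25],-4)
E
```

```text
pusher_tip 0.68 278 85 [ 0.5226 -0.3262  0.023 ]
pusher_tip 0.56 135 194 [ 0.4203 -0.1435  0.023 ]
pusher_grip 0.9 290 348 [ 0.1885 -0.3105  0.023 ]
pusher_grip 0.87 425 219 [ 0.3565 -0.4909  0.023 ]
mat 0.63 275 167 [ 0.4311 -0.314   0.    ]
22.2 [ 0.40059511 -0.3196253   0.21361104] [-1.79951787e+02  1.09106894e-01 -5.18319355e+00]
t 22.2 move [ 21.47 -28.22  -3.66] [-0.001  0.002 -0.021] rows 5.7
```

Call:
move_arm([
  [[3, -6, -3.5], [0, 0, 0]],
  [[7, -12, -3.5], [0, 0, -0.02]],
  [[10, -18, -3.5], [0, 0, -0.02]],
  [[13, -24, -3.5], [0, 0, -0.02]],
  [[14.5, -29, -3.5], [0, 0, -0.02]],
], jaw=5.2)

```text
time_s: 22.82
tcp_pos: [0.5636, -0.0604, 0.2479]
eef_rot: [179.9, 0.2, -4.0]
contact_force: [0.9, -1.0, 0.2]
gripper_width: 0.0524
gripper_force: 0.0
```

```bash
python3 b.py w10 cart1_mid=.072 cart2_mid=.072 gate_knob=.107 crate=0 ; python3 - <<'E'
from h import *
c=viewer.capture('wrist')
for l in outline_of('cart1_mid','wrist'):
    m=l['mask'].astype(np.uint8);cs=max(cv2.findContours(m,0,2)[0],key=cv2.contourArea)
    print(round(l['score'],2),l['box'],cv2.minAreaRect(cs))
E
```

```text
cart1_mid 0.76 277 105 [ 0.6572 -0.0598  0.072 ]
cart1_mid 0.71 276 222 [ 0.5346 -0.05    0.072 ]
cart2_mid 0.92 204 105 [0.6647 0.0148 0.072 ]
cart2_mid 0.31 403 161 [ 0.5929 -0.191   0.072 ]
crate 0.81 57 268 [0.4545 0.3305 0.    ]
23.075 [ 0.56274541 -0.06190938  0.24804763] [179.95162536   0.18013679  -3.9674149 ]
0.38 [0.0, 127.0, 46.9, 177.8] ((22.499996185302734, 154.99998474121094), (44.99999237060547, 49.99999237060547), 0.0)
```

View pics/w10.png

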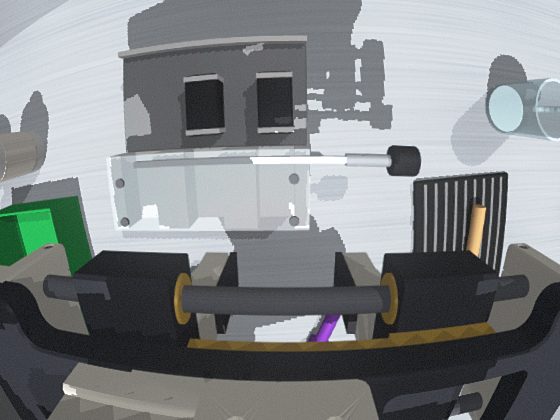

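```bash
python3 - <<'E'
from h import *
go([.658,-.0595,.063],-4)
E
```

```text
t 23.18 move [ 9.52 -1.03 18.58] [ 0.001  0.002 -0.001] rows 3.3
```

Call:
move_arm([
  [[5, -0.5, 3], [0, 0, 0]],
  [[9.5, -1, 6], [0, 0, 0]],
  [[9.5, -1, 11], [0, 0, 0]],
  [[9.5, -1, 16], [0, 0, 0]],
  [[9.5, -1, 18.6], [0, 0, 0]],
], jaw=5.2)

```text
time_s: 23.8
tcp_pos: [0.6566, -0.0608, 0.0605]
eef_rot: [180.0, 0.2, -4.2]
contact_force: [0.3, 0.8, 1.0]
gripper_width: 0.0518
gripper_force: 0.0
```

Call:
move_arm([
  [[0, 0, 0], [0, 0, 0]],
  [[0, 0, 0], [0, 0, 0]],
  [[0, 0, 0], [0, 0, 0]],
  [[0, 0, 0], [0, 0, 0]],
  [[0, 0, 0], [0, 0, 0]],
], jaw=0, squeeze=35)

```text
time_s: 24.42
tcp_pos: [0.6596, -0.059, 0.0655]
eef_rot: [180.0, -0.1, -4.0]
contact_force: [-0.9, -0.9, 6.5]
gripper_width: 0.0339
gripper_force: 35.0
```

Call:
move_arm([
  [[0, 0, 0], [0, 0, 0]],
  [[0, 0, -3], [0, 0, 0]],
  [[0, 0, -7], [0, 0, 0]],
  [[0, 0, -11], [0, 0, 0]],
  [[0, 0, -11], [0, 0, 0]],
])

```text
time_s: 25.05
tcp_pos: [0.6609, -0.0586, 0.1781]
eef_rot: [-179.9, -0.4, -4.0]
contact_force: [0.3, 0.9, -2.6]
gripper_width: 0.0338
gripper_force: 34.9
```

```bash
python3 - <<'E'
from h import *
cam='side';c=viewer.capture(cam);cv2.imwrite('pics/side2.png',c['image'])
for l in pinpoint('crate',cam): v,u=l['location'];print(l['score'],onz(c,(u,v),cam,0).round(4))
c2=viewer.capture('scene');cv2.imwrite('pics/scene2.png',c2['image'])
for l in pinpoint('crate','scene'): v,u=l['location'];print(l['score'],onz(c2,(u,v),'scene',0).round(4))
for cc,cam in((c,'side'),(c2,'scene')):
  hsv=cv2.cvtColor(cc['image'],cv2.COLOR_BGR2HSV)
  m=cv2.inRange(hsv,(50,120,25),(80,255,255));n,lab,st,ce=cv2.connectedComponentsWithStats(m)
  for i in np.argsort(-st[1:,4])[:2]+1:
    cs=max(cv2.findContours((lab==i).astype(np.uint8),0,2)[0],key=cv2.contourArea)
    ap=cv2.approxPolyDP(cv2.convexHull(cs),6,True)[:,0]
    print(cam,st[i],[(tuple(int(t) for t in p),onz(cc,p,cam,.07)[:2].round(3)) for p in ap])
print(r.get_state()['tcp_pos'])
E
```

```text
0.96 [0.4658 0.3251 0.    ]
0.66 [0.4656 0.3207 0.    ]
side [148 267  49  44 901] [((196, 278), array([0.416, 0.3  ])), ((178, 308), array([0.37 , 0.384])), ((166, 310), array([0.385, 0.407])), ((148, 290), array([0.469, 0.408])), ((177, 267), array([0.482, 0.314]))]
side [185 303   5   2   5] [((189, 303), array([0.363, 0.357]))]
scene [ 370  151   54   62 1896] [((399, 151), array([0.471, 0.403])), ((423, 174), array([0.575, 0.394])), ((382, 212), array([0.591, 0.21 ])), ((370, 201), array([0.543, 0.211])), ((370, 184), array([0.502, 0.252]))]
scene [  0 305  38  39 573] [((6, 305), array([ 0.182, -0.706])), ((37, 329), array([ 0.29 , -0.674])), ((13, 343), array([ 0.285, -0.734])), ((0, 335), array([ 0.246, -0.75 ]))]
[ 0.65791049 -0.05878901  0.17248312]
```

```bash
python3 - <<'E'
from h import *
go([.42,.322,.178],-4)
E
```

```text
t 25.25 move [-26.41 -36.31  -0.5 ] [ 0.     0.002 -0.001] rows 7.2
```

Call:
move_arm([
  [[-4.4, -4, -1], [0, 0, 0]],
  [[-8.4, -8.5, -1], [0, 0, 0]],
  [[-12.5, -13, -1], [0, 0, 0]],
  [[-16, -18, -1], [0, 0, 0]],
  [[-19, -23, -1], [0, 0, 0]],
])

```text
time_s: 25.88
tcp_pos: [0.4836, 0.1849, 0.1829]
eef_rot: [179.9, 0.1, -4.0]
contact_force: [0.9, 0.6, -1.2]
gripper_width: 0.0337
gripper_force: 34.9
```

```bash
python3 - <<'E'
from h import *
print(r.get_state()['gripper_width'])
go([.42,.322,.178],-4)
E
```

```text
0.03369886486459847
t 25.88 move [ -7.31 -13.23   0.48] [ 0.001  0.001 -0.001] rows 2.4
```

Call:
move_arm([
  [[-3, -5, 0], [0, 0, 0]],
  [[-6, -10, 0], [0, 0, 0]],
  [[-7.3, -13.2, 0.5], [0, 0, 0]],
  [[-7.3, -13.2, 0.5], [0, 0, 0]],
])

```text
time_s: 26.38
tcp_pos: [0.4205, 0.3222, 0.1772]
eef_rot: [179.9, 0.1, -3.8]
contact_force: [-0.3, -0.5, -1.1]
gripper_width: 0.034
gripper_force: 34.9
```

```bash
python3 b.py w11 crate=0 cleaner=0; python3 - <<'E'
from h import *
c=viewer.capture('wrist');hsv=cv2.cvtColor(c['image'],cv2.COLOR_BGR2HSV)
m=cv2.inRange(hsv,(50,120,25),(80,255,255));cs=max(cv2.findContours(m,0,2)[0],key=cv2.contourArea)
ap=cv2.approxPolyDP(cv2.convexHull(cs),6,True)[:,0]
print([(tuple(int(t) for t in p),onz(c,p,'wrist',.07)[:2].round(3)) for p in ap])
E
```

```text
crate 0.74 520 57 [0.5806 0.0196 0.    ]
crate 0.64 274 159 [0.4585 0.3296 0.    ]
26.525 [0.42161678 0.31995028 0.17795665] [ 1.79907946e+02  5.32604023e-02 -4.02989208e+00]
[((358, 32), array([0.572, 0.249])), ((366, 252), array([0.38 , 0.249])), ((354, 260), array([0.373, 0.26 ])), ((194, 253), array([0.39 , 0.405])), ((169, 49), array([0.572, 0.406]))]
```

Call:
move_arm([
  [[0, -0.4, 5], [0, 0, 0]],
  [[0, -0.4, 10], [0, 0, 0]],
  [[0, -0.4, 14], [0, 0, 0]],
  [[0, -0.4, 15.6], [0, 0, 0]],
  [[0, -0.4, 15.6], [0, 0, 0]],
])

```text
time_s: 27.2
tcp_pos: [0.4221, 0.323, 0.0216]
eef_rot: [179.8, 0.1, -4.1]
contact_force: [0.3, -0.4, -0.7]
gripper_width: 0.0338
gripper_force: 34.9
```

Call:
move_arm([
  [[0, 0, 0], [0, 0, 0]],
  [[0, 0, 0], [0, 0, 0]],
  [[0, 0, 0], [0, 0, 0]],
  [[0, 0, -2], [0, 0, 0]],
  [[0, 0, -6], [0, 0, 0]],
], jaw=5.2)

```text
time_s: 27.82
tcp_pos: [0.4215, 0.3238, 0.0825]
eef_rot: [179.9, 0.1, -4.0]
contact_force: [0.6, 1.1, -0.1]
gripper_width: 0.0519
gripper_force: 0.0
```

Call:
move_arm([
  [[0, 0, -4], [0, 0, 0]],
  [[0, 0, -10], [0, 0, 0]],
  [[0, 0, -10], [0, 0, 0]],
])

```text
time_s: 28.2
tcp_pos: [0.4241, 0.3271, 0.1885]
eef_rot: [-179.5, -0.3, -4.0]
contact_force: [0.2, 0.6, -0.8]
gripper_width: 0.0523
gripper_force: 0.0
```

```bash
python3 b.py w12 crate=0 cart1_mid=.021; python3 - <<'E'
from h import *
go([.6645,.0145,.19],-4)
E
```

```text
crate 0.94 283 162 [0.4592 0.3277 0.    ]
cart1_mid 0.71 289 198 [0.4235 0.3231 0.021 ]
28.35 [0.42174909 0.3244218  0.18268796] [-1.79978787e+02  1.50825455e-02 -4.03366752e+00]
t 28.35 move [26.39 29.21 -0.75] [-0.     0.    -0.001] rows 6.3
```

Cart 1 is in the crate. Now cart 2.

Call:
move_arm([
  [[4, 4.5, -0.8], [0, 0, 0]],
  [[8, 9, -0.8], [0, 0, 0]],
  [[12, 13.5, -0.8], [0, 0, 0]],
  [[16, 18, -0.8], [0, 0, 0]],
  [[20, 22.5, -0.8], [0, 0, 0]],
])

```text
time_s: 28.98
tcp_pos: [0.6061, 0.0843, 0.1891]
eef_rot: [179.9, 0.1, -4.0]
contact_force: [0.4, 1.4, 1.2]
gripper_width: 0.052
gripper_force: 0.0
```

```bash
python3 b.py w13 cart2_mid=.072; python3 - <<'E'
from h import *
go([.6645,.0145,.063],-4)
E
```

```text
cart2_mid 0.58 358 137 [0.6664 0.0169 0.072 ]
29.075 [0.60738312 0.08156778 0.18822094] [ 1.79856754e+02  1.78024827e-01 -4.30605520e+00]
t 29.07 move [ 6.24  6.23 12.52] [ 0.002  0.003 -0.005] rows 2.4
```

Call:
move_arm([
  [[3, 3, 0], [0, 0, 0]],
  [[6.3, 6.1, 0], [0, 0, 0]],
  [[6.3, 6.1, 5], [0, 0, 0]],
  [[6.3, 6.1, 10], [0, 0, 0]],
  [[6.3, 6.1, 12.5], [0, 0, 0]],
])

```text
time_s: 29.7
tcp_pos: [0.6615, 0.0204, 0.0609]
eef_rot: [179.9, 0.4, -4.1]
contact_force: [0.2, 0.5, -0.0]
gripper_width: 0.0519
gripper_force: 0.0
```

Call:
move_arm([
  [[0, 0, 0], [0, 0, 0]],
  [[0, 0, 0], [0, 0, 0]],
  [[0, 0, 0], [0, 0, 0]],
  [[0, 0, 0], [0, 0, 0]],
  [[0, 0, 0], [0, 0, 0]],
], jaw=0)

```text
time_s: 30.32
tcp_pos: [0.6648, 0.0211, 0.0667]
eef_rot: [-180.0, -0.1, -4.0]
contact_force: [-0.8, 0.9, 3.2]
gripper_width: 0.0337
gripper_force: 34.9
```

Call:
move_arm([
  [[0, 0, 0], [0, 0, 0]],
  [[0, 0, -3], [0, 0, 0]],
  [[0, 0, -7], [0, 0, 0]],
  [[0, 0, -11], [0, 0, 0]],
  [[0, 0, -11.5], [0, 0, 0]],
])

```text
time_s: 30.95
tcp_pos: [0.6661, 0.0211, 0.1844]
eef_rot: [-179.9, -0.3, -4.0]
contact_force: [0.3, 0.2, -0.8]
gripper_width: 0.0339
gripper_force: 34.9
```

```bash
python3 - <<'E'
from h import *
go([.51,.323,.18],-4)
E
```

```text
t 30.95 move [-17.69 -29.02   0.39] [-0.001 -0.006 -0.   ] rows 5.4
```

Call:
move_arm([
  [[-4, -4, 0], [0, 0, 0]],
  [[-9, -7, 0], [0, 0, 0]],
  [[-14, -10, 0], [0, 0, 0]],
  [[-17.7, -14, 0], [0, 0, 0]],
  [[-17.7, -20, 0], [0, 0, 0]],
])

```text
time_s: 31.58
tcp_pos: [0.4992, 0.2329, 0.181]
eef_rot: [-180.0, 0.0, -4.0]
contact_force: [2.1, 0.3, 0.1]
gripper_width: 0.0339
gripper_force: 34.9
```

Call:
move_arm([
  [[0, -5, 0], [0, 0, 0]],
  [[0, -9, 0], [0, 0, 0]],
  [[0, -9, 0], [0, 0, 0]],
])

```text
time_s: 31.95
tcp_pos: [0.5078, 0.3249, 0.1793]
eef_rot: [179.9, 0.1, -3.9]
contact_force: [-0.3, -0.2, -0.7]
gripper_width: 0.0336
gripper_force: 34.9
```

```bash
python3 b.py w14 crate=0; python3 - <<'E'
from h import *
s=r.get_state();print(s['gripper_width'],s['gripper_force'])
go([.512,.323,.022],-4)
E
```

```text
32.05 [0.50758192 0.32241058 0.17959217] [ 1.79913159e+02  8.15925573e-02 -3.99627937e+00]
0.033994453151041396 34.91322219371796
t 32.05 move [ 0.46 -0.11 15.76] [0.002 0.001 0.   ] rows 2.5
```

```bash
python3 - <<'E'
from h import *
for cam in('side','scene'):
  c=viewer.capture(cam)
  for k in ('crate','cleaner'):
    for l in pinpoint(k,cam)[:2]: v,u=l['location'];print(cam,k,round(l['score'],2),onz(c,(u,v),cam,0).round(4))
E
```

```text
side cleaner 0.75 [0.6574 0.3267 0.    ]
scene crate 0.93 [0.4605 0.3134 0.    ]
scene cleaner 0.81 [0.6472 0.3326 0.    ]
```

Call:
move_arm([
  [[0.4, 0, 5], [0, 0, 0]],
  [[0.4, 0, 10], [0, 0, 0]],
  [[0.4, 0, 14], [0, 0, 0]],
  [[0.4, 0, 15.6], [0, 0, 0]],
  [[0.4, 0, 15.6], [0, 0, 0]],
])

```text
time_s: 32.98
tcp_pos: [0.5122, 0.3219, 0.0244]
eef_rot: [179.9, 0.0, -4.0]
contact_force: [0.3, 0.7, 0.3]
gripper_width: 0.0338
gripper_force: 34.9
```

Call:
move_arm([
  [[0, 0, 0], [0, 0, 0]],
  [[0, 0, 0], [0, 0, 0]],
  [[0, 0, 0], [0, 0, 0]],
  [[0, 0, -2], [0, 0, 0]],
  [[0, 0, -6], [0, 0, 0]],
], jaw=5.2)

```text
time_s: 33.6
tcp_pos: [0.5114, 0.3215, 0.0843]
eef_rot: [179.9, 0.1, -4.0]
contact_force: [1.3, 0.4, -0.2]
gripper_width: 0.052
gripper_force: 0.0
```

Call:
move_arm([
  [[-1, 0, -6], [0, 0, 0]],
  [[-5, 0, -12], [0, 0, 0]],
  [[-9, 0, -14], [0, 0, 0]],
  [[-9, 0, -14], [0, 0, 0]],
])

```text
time_s: 34.1
tcp_pos: [0.4213, 0.3298, 0.2287]
eef_rot: [-179.6, -0.2, -3.9]
contact_force: [1.1, -0.3, -1.2]
gripper_width: 0.052
gripper_force: 0.0
```

```bash
python3 b.py w15 crate=0 cart1_mid=.021 cart2_mid=.021; python3 - <<'E'
from h import *
c=viewer.capture('wrist')
go([.597,-.178,.22],-94)
E
```

```text
crate 0.93 284 158 [0.4558 0.3296 0.    ]
cart1_mid 0.81 292 188 [0.4227 0.3218 0.021 ]
cart2_mid 0.78 285 107 [0.5154 0.3242 0.021 ]
34.3 [0.42259141 0.32842368 0.22410291] [ 1.79954103e+02  3.14503375e-02 -4.04198812e+00]
t 34.35 move [20.97 49.27  0.43] [ 2.00e-03 -1.00e-03  1.57e+00] rows 8.6
```

Call:
move_arm([
  [[3, 5, 0.4], [0, 0, 0.18]],
  [[6, 10, 0.4], [0, 0, 0.36]],
  [[9, 15, 0.4], [0, 0, 0.54]],
  [[12, 20, 0.4], [0, 0, 0.72]],
  [[15, 25, 0.4], [0, 0, 0.9]],
], jaw=8)

```text
time_s: 34.98
tcp_pos: [0.5554, 0.0663, 0.2195]
eef_rot: [179.9, 0.0, -56.0]
contact_force: [0.1, -0.5, 0.9]
gripper_width: 0.0801
gripper_force: 0.0
```

```bash
python3 - <<'E'
from h import *
go([.597,-.178,.22],-94)
E
```

```text
t 34.98 move [22.58 10.22 -0.03] [ 0.002 -0.001  0.664] rows 4.0
```

Call:
move_arm([
  [[6, 2.6, 0], [0, 0, 0.18]],
  [[11, 5.1, 0], [0, 0, 0.36]],
  [[17, 7.6, 0], [0, 0, 0.54]],
  [[22.6, 10.2, 0], [0, 0, 0.664]],
  [[22.6, 10.2, 0], [0, 0, 0.664]],
])

```text
time_s: 35.6
tcp_pos: [0.5977, -0.1802, 0.2183]
eef_rot: [179.8, -0.0, -94.1]
contact_force: [-0.6, 1.6, 0.2]
gripper_width: 0.0802
gripper_force: 0.0
```

```bash
python3 b.py w16 gate_knob=.107; python3 - <<'E'
from h import *
go([.598,-.180,.09],-94)
E
```

```text
gate_knob 0.66 285 215 [ 0.598  -0.1784  0.107 ]
gate_knob 0.42 307 328 [ 0.5844 -0.0586  0.107 ]
35.7 [ 0.59760071 -0.17686166  0.21890274] [ 1.79830087e+02 -4.62921381e-03 -9.37773440e+01]
t 35.7 move [ 0.31 -0.1  12.89] [ 0.003 -0.     0.004] rows 2.1
```

Call:
move_arm([
  [[0.2, -0.1, 4], [0, 0, 0]],
  [[0.2, -0.1, 8], [0, 0, 0]],
  [[0.2, -0.1, 11.5], [0, 0, 0]],
  [[0.2, -0.1, 12.9], [0, 0, 0]],
  [[0.2, -0.1, 12.9], [0, 0, 0]],
])

```text
time_s: 36.33
tcp_pos: [0.5987, -0.1767, 0.0912]
eef_rot: [179.9, -0.0, -93.6]
contact_force: [0.1, -0.5, 0.9]
gripper_width: 0.0797
gripper_force: 0.0
```

Call:
move_arm([
  [[0, 0, 0], [0, 0, 0]],
  [[0, 0, 0], [0, 0, 0]],
  [[0, 0, 0], [0, 0, 0]],
  [[0, 0, 0], [0, 0, 0]],
  [[0, 0, 0], [0, 0, 0]],
], jaw=0, squeeze=30)

```text
time_s: 36.95
tcp_pos: [0.5989, -0.1775, 0.0919]
eef_rot: [-180.0, 0.0, -93.6]
contact_force: [0.1, -0.5, 0.3]
gripper_width: 0.0356
gripper_force: 0.0
```

Call:
move_arm([
  [[0, 0, 0], [0, 0, 0]],
  [[0, 0, 0], [0, 0, 0]],
  [[0, 0, 0], [0, 0, 0]],
  [[0, 0, 0], [0, 0, 0]],
])

```text
time_s: 37.45
tcp_pos: [0.5986, -0.1774, 0.0917]
eef_rot: [180.0, -0.0, -93.6]
contact_force: [-3.3, -0.2, 2.0]
gripper_width: 0.0291
gripper_force: 30.0
```

Call:
move_arm([
  [[-0.9, 0, 0], [0, 0, 0]],
  [[-1.8, 0, 0], [0, 0, 0]],
  [[-2.7, 0, 0], [0, 0, 0]],
  [[-3.4, 0, 0], [0, 0, 0]],
  [[-3.8, 0, 0], [0, 0, 0]],
])

```text
time_s: 38.08
tcp_pos: [0.6009, -0.141, 0.0918]
eef_rot: [179.9, -0.2, -93.6]
contact_force: [-2.9, -28.8, -1.7]
gripper_width: 0.0293
gripper_force: 30.0
```

Call:
move_arm([
  [[0, 0, 0], [0, 0, 0]],
  [[-0.1, 0, 0], [0, 0, 0]],
  [[-0.2, 0, 0], [0, 0, 0]],
])

```text
time_s: 38.45
tcp_pos: [0.6008, -0.1411, 0.0918]
eef_rot: [179.9, -0.3, -93.6]
contact_force: [-2.4, -26.9, -2.4]
gripper_width: 0.0293
gripper_force: 30.0
```

Call:
move_arm([
  [[0.3, 0, 0], [0, 0, 0]],
  [[0.3, 0, 0], [0, 0, 0]],
  [[0.3, 0, 0], [0, 0, 0]],
  [[0.3, 0, 0], [0, 0, 0]],
  [[0.3, 0, 0], [0, 0, 0]],
], jaw=8)

```text
time_s: 39.08
tcp_pos: [0.6015, -0.1401, 0.0918]
eef_rot: [-180.0, 0.0, -93.6]
contact_force: [-0.3, 0.2, 0.7]
gripper_width: 0.0735
gripper_force: 0.0
```

Call:
move_arm([
  [[0, 0, -4], [0, 0, 0]],
  [[2, 0, -10], [0, 0, 0]],
  [[4, 0, -16], [0, 0, 0]],
  [[5, 0, -19], [0, 0, 0]],
  [[5, 0, -19], [0, 0, 0]],
])

```text
time_s: 39.7
tcp_pos: [0.5993, -0.1912, 0.2852]
eef_rot: [-179.7, -0.0, -93.7]
contact_force: [-0.2, 0.7, -0.4]
gripper_width: 0.0799
gripper_force: 0.0
```

```bash
python3 b.py w17 gate_knob=.107 pusher_tip=.023 pusher_grip=.023 mat=0; python3 - <<'E'
from h import *
c=viewer.capture('scene');cv2.imwrite('pics/scene9.png',c['image']);cam='scene'
for k,z in (('crate',0),('cart1_mid',.021),('cart2_mid',.021),('pusher_grip',.023),('gate_knob',.107)):
    for l in pinpoint(k,cam)[:2]: v,u=l['location'];print(k,round(l['score'],2),onz(c,(u,v),cam,z).round(3))
E
```

```text
gate_knob 0.98 288 240 [ 0.6003 -0.1411  0.107 ]
pusher_tip 0.79 411 211 [ 0.4262 -0.1397  0.023 ]
pusher_tip 0.64 342 73 [ 0.5187 -0.3294  0.023 ]
pusher_grip 0.87 431 81 [ 0.3956 -0.3211  0.023 ]
pusher_grip 0.76 472 235 [ 0.3186 -0.0948  0.023 ]
mat 0.64 398 84 [ 0.4363 -0.3178  0.    ]
39.95 [ 0.59753937 -0.18990179  0.28024449] [ 1.79858554e+02  9.98809235e-03 -9.36172428e+01]
cart1_mid 0.61 [0.426 0.321 0.021]
cart1_mid 0.38 [0.605 0.102 0.021]
cart2_mid 0.73 [0.511 0.325 0.021]
cart2_mid 0.58 [0.578 0.011 0.021]
pusher_grip 0.88 [ 0.184 -0.315  0.023]
pusher_grip 0.84 [ 0.404 -0.31   0.023]
gate_knob 0.75 [ 0.608 -0.137  0.107]
```

View pics/w17.png

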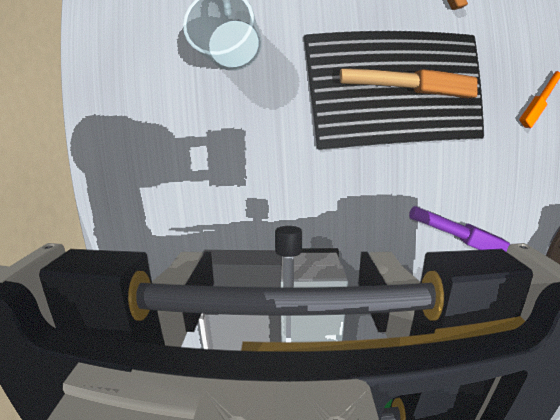

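The picture shows the pusher on the mat (grip at about pixel 431,81) and the knob home at (288,240). The scene camera puts both cartridges inside the crate, so I'm handing the job in.

```bash
python3 -c "
from h import *
print(r.close_job())"
```

```text
the job is handed in; nothing more can be done
None
```

The job is handed in: the gate knob was pulled out, the two cartridges present (bores 1 and 2; bore 3 was empty) were driven through and put in the green crate, the pusher is back on the mat and the gate is pushed home; the hand-in returned no verdict.

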